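Draw the long plug gauge out of its sleeve

TASK

Draw the plug gauge with the long handle straight up out of the flanged sleeve it sits in, without lifting or tipping the sleeve, and stand it upright on the round rubber pad with its whole foot on the pad. Keep the gauge upright all the way, and leave the short-handled gauge and both sleeves where they stand.

Things in the scene. Friction and masses are not known exactly. Their poses are not given: they have to be found in the camera images.
- long_gauge_center (a point): Centre of the long-handled plug gauge, loose, upright, steel, 120 mm tall, 0.36 kg. Lower 60 mm: plain plug, 30 mm diameter, flat foot. Upper 60 mm: darker knurled handle, 20 mm diameter. The point is where they meet, on the axis; grip the handle 10 to 55 mm above it. z up along the axis. At the start its foot stands on the bench inside the sleeve; 10 mm of plug and the handle show.
- sleeve: The long gauge's sleeve: loose, heavy (0.95 kg) aluminium tube standing on the bench, outer diameter 60 mm, 50 mm tall, foot flange 80 mm diameter, 8 mm thick; through bore 32 mm (1 mm play all round the gauge). Origin: centre of its underside; z up along the bore. The gauge is clear once raised 50 mm. An identical unlisted sleeve holds the short gauge.
- pad_top (a point): Centre of the top face of the rubber pad: a flat black disc, 120 mm in diameter and 8 mm thick, fixed to the bench; the point is 8 mm above the bench.
- short_gauge_center (a point): Centre (half-way up, on the axis) of the short-handled plug gauge, which stays in its own sleeve: the same 30 mm plug, 60 mm long, with a handle 20 mm in diameter but only 20 mm long; 80 mm tall in all, the point 40 mm above its foot.
Not all that is in view belongs to the job. What is shaped like the part that bears long_gauge_center but green is not meant.

How it is judged:
By the outcome, as a careful person would: the job done as asked, in the order asked, and still so for the second after the job is handed in, with the robot touching nothing.
It also fails if it takes over 48 s, if anything falls off the work surface, if the arm or the gripper's body presses on something with over 40 N, if the wrist force passes 120 N, or if a joint passes its speed limit or range.

ROBOT

A 6-joint arm with a two-finger parallel gripper is mounted at the origin on a cart in front of the work surface, level with it; the furniture and walls round the work are solid. World frame = base frame: x ahead of the robot, y to its left, z up, the work surface at z = 0. Lengths are in m, angles in rad, forces in N, time in s.
With the tool pointing down it reaches from about 0.375 to 0.9 m from the base axis. Payload 3.1 kg.
Tool frame: the origin (TCP) lies between the finger pads; the fingertips stand 17 mm ahead of it and the grasp point (between the pads) lies 2 mm behind it (robot.nose_length is the distance from the TCP to the fingertips, in m); z points along the fingers, y is the line along which they close (so a half turn about z gives the same grasp; the last joint's range is limited). The gripper opens to 87 mm and grips with 3 to 60 N. Pads are 19 mm wide; open, the fingers measure 117 mm over their backs; the gripper's body (75 mm by 190 mm) begins 51 mm behind the grasp point.
Start: joints at [-1.379, 0.527, 1.433, -0, 1.181, -0.178], TCP at [0.226, -0.582, 0.24] pointing down, gripper open.
Joint ranges: [-3.08, 3.08], [-0.75, 2.2], [0.22, 2.44], [-1.43, 4.57], [0, 2.65], [-2.85, 2.85]. Speed limits (rad/s): [2.79, 2.79, 3.14, 3.14, 3.14, 3.14].

INTERFACE

Orientations are given as a unit quaternion [x, y, z, w].
In Python, from rig import robot, cams gives the robot as it stands.
- The arm moves only by the shell command python3 -m pendant 'ROWS' [FORCE]. ROWS is JSON, a list of rows, each an object with "jaw": the opening, from 0 (shut) to 1 (fully open); "linear": the shift along the tool's x, y, z in cm, a list of three; "twist": the turn about the tool's z in degrees. A call has 1 to 12 rows; each row shifts and turns the commanded pose from where the row before left it, along the tool's axes as they then stand; what a row does not reach is not made up. A row lasts 1/12 s, in which the tool goes at most 41.7 mm and 7.16 degrees, less where a joint would pass 70% of its speed; a pose out of reach is approached as far as the arm can. A call is refused whole if a number of a shift passes 4.17 or a number of a turn 7.16, either way. A call with a gripper value outside its range is refused whole. The fingers move at their own pace and stop on an object; FORCE is the grip in N (left out, the last holds). Time passes only in rows, so rows that do not move let the fingers close. It gives the time, the measured TCP pose, the force, the opening and the grip force at its end, in the units of the state.
- robot.get_obs(): the state, without advancing time (a new reading comes with each control period).
- cams.camera(name): name is "side" or "top"; returns a dict with "color" (384x512x3 uint8, blue, green, red), "depth" (384x512 float32, m along the optical axis (not along the pixel's ray), 0 where there is no reading), "fov_y" (degrees; the focal length in pixels is half the picture's height over the tangent of half this angle, whatever the lens; pixels are square), "cx", "cy" (the principal point, pixels), "view" (4x4, takes a point from world to camera coordinates). Camera axes: x right, y down, z forward; pixel columns grow to the right and rows downward; lengths in m; the calibration is good to about 2 mm. A picture is of the moment at which its call begins.
- robot.hand_in(): hands the job in; it is judged then, once.
The state is a dict: "time": time; "q": joint angles; "joint_velocities": joint speeds; "joint_torque": joint torques, N m; "position": TCP position; "tool_rot": TCP orientation; "ft_force": force on the tool from outside, world axes, zero at the start; "moment": the same for the moment, N m; "grip_width": finger opening in m; "grip_force": force on a finger pad.
Only numpy, scipy, OpenCV 4.12 (cv2) and the standard library are available. Lean on these libraries where they do the work, as an engineer would, in place of code of your own. Each camera call takes 0.05 s, during which the arm holds its last target. There are 200 camera calls.

## Working session

There is one attempt and no reset: what is moved stays moved. The work goes in short steps, Python scripts to look and compute and a shell command to move; the robot and the scene stay as the last step left them, time stands still between calls to the robot, and variables do not carry over. Pictures are saved under pics/ and viewed, at most 10 in all, crops included, and the job is handed in when it is done.

```bash
mkdir -p pics; ls
python3 - <<'E'
from rig import robot,cams
import cv2,numpy as np
o=robot.get_obs(); print(o['time'],o['position'],o['tool_rot'],o['grip_width'])
for n in('side','top'):
    c=cams.camera(n); cv2.imwrite(f'pics/{n}0.png',c['color']); np.savez(f'{n}0.npz',**c)
    print(n,c['fov_y'],c['cx'],c['cy'],c['view'].round(3).tolist())
E
```

```text
pics
0.0 [ 0.22637683 -0.58183595  0.23858303] [ 9.82860478e-01  1.84347917e-01 -6.88190626e-06 -1.06160851e-03] 0.08705475512353046
side 50.87153954470695 261.10414878458744 189.70950711383364 [[0.999, -0.049, -0.014, -0.517], [-0.041, -0.599, -0.8, 0.03], [0.03, 0.8, -0.6, 0.96], [0.0, 0.0, 0.0, 1.0]]
top 46.253883864134934 253.4738472926477 190.7306070400549 [[0.01, -1.0, -0.015, -0.105], [-0.995, -0.008, -0.097, 0.516], [0.097, 0.016, -0.995, 0.945], [0.0, 0.0, 0.0, 1.0]]
```

View pics/top0.png

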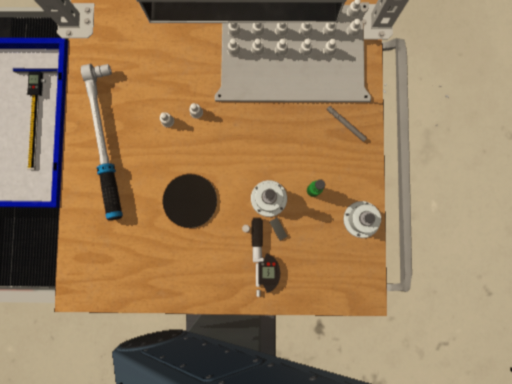

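View pics/side0.png

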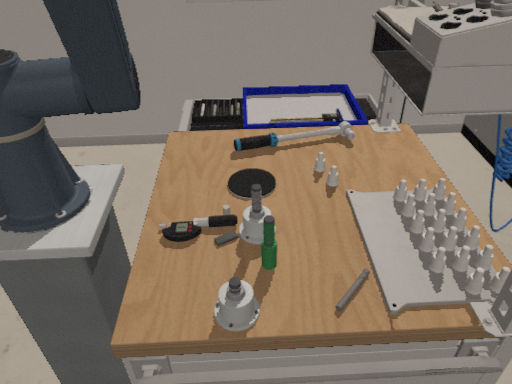

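Top view: the sleeve at (269,198) and side view (257,220) holds the tall-handled gauge, and the sleeve at top (362,219) and side (236,300) holds the short one. The green look-alike is at top (316,187) and side (269,245). The black pad is at top (190,201). The long gauge is the grey one at side (256,190). I'll confirm it in a crop and measure.

```bash
cat > h.py <<'E'
import numpy as np,cv2
def cloud(c):
    h,w=c['depth'].shape; f=h/2/np.tan(np.radians(float(c['fov_y']))/2)
    u,v=np.meshgrid(np.arange(w),np.arange(h)); d=c['depth']
    P=np.stack([(u-c['cx'])/f*d,(v-c['cy'])/f*d,d],-1)
    V=c['view']; W=(P-V[:3,3])@V[:3,:3]; W[d==0]=np.nan
    return W
def ray(c,u,v,z):
    f=c['depth'].shape[0]/2/np.tan(np.radians(float(c['fov_y']))/2); V=c['view']
    d=np.array([(u-c['cx'])/f,(v-c['cy'])/f,1])@V[:3,:3]; o=-V[:3,3]@V[:3,:3]
    return o+d*(z-o[2])/d[2]
E
python3 - <<'E'
from h import *
for n in('top','side'):
    c=dict(np.load(n+'0.npz')); W=cloud(c); x,y,z=W[...,0],W[...,1],W[...,2]
    col=c['color'].astype(int); grn=(col[...,1]>col[...,2]+25)
    if n=='top':
        g=(col.max(-1)<50).astype(np.uint8); g[:,:140]=0;g[:,240:]=0;g[:150]=0;g[250:]=0
        cn=max(cv2.findContours(g,0,1)[0],key=cv2.contourArea); e=cv2.fitEllipse(cn); print('pad',e,ray(c,*e[0],.008))
        boxes={'A':(269,198),'B':(362,219),'G':(316,187)}
    else: boxes={'A':(257,215),'B':(236,300),'G':(269,245)}
    for k,(u,v) in boxes.items():
        s=np.zeros(z.shape,bool); s[max(0,v-35):v+35,u-25:u+25]=True
        for lo,hi in((.03,.045),(.045,.055),(.065,.078),(.078,.11),(.11,.13)):
            m=s&(z>lo)&(z<hi)&((grn) if k=='G' else ~grn)
            if m.sum()>3: print(n,k,lo,m.sum(),np.nanmedian(W[m],0).round(4),((W[m].max(0)+W[m].min(0))/2).round(4),(np.ptp(W[m],axis=0)).round(3))
a=cv2.imread('pics/side0.png')[175:335,190:330]; b=cv2.imread('pics/top0.png')[160:250,235:395]
a=cv2.resize(a,None,fx=2.5,fy=2.5,interpolation=2); b=cv2.resize(b,None,fx=2.5,fy=2.5,interpolation=2)
o=np.zeros((400,750,3),np.uint8); o[:a.shape[0],:a.shape[1]]=a; o[:b.shape[0],350:750]=b; cv2.imwrite('pics/crop1.png',o)
E
```

```text
pad ((189.41990661621094, 200.5629119873047), (50.84123611450195, 51.637306213378906), 62.337379455566406) [0.49567122 0.04023494 0.008     ]
top A 0.03 48 [ 0.4387 -0.0875  0.033 ] [ 0.4693 -0.1192  0.0375] [0.078 0.076 0.014]
top A 0.045 459 [ 0.5016 -0.1332  0.0505] [ 0.5026 -0.1334  0.0503] [0.057 0.059 0.009]
top A 0.065 5 [ 0.494  -0.1309  0.0732] [ 0.4953 -0.131   0.0715] [0.004 0.012 0.011]
top A 0.078 10 [ 0.4937 -0.1326  0.0964] [ 0.4952 -0.1326  0.0912] [0.004 0.016 0.025]
top A 0.11 87 [ 0.5015 -0.1321  0.12  ] [ 0.5025 -0.1331  0.118 ] [0.018 0.018 0.013]
top B 0.03 44 [ 0.4514 -0.3127  0.0392] [ 0.4589 -0.3192  0.0377] [0.057 0.026 0.014]
top B 0.045 473 [ 0.4592 -0.3334  0.0506] [ 0.4595 -0.3353  0.0501] [0.058 0.058 0.01 ]
top B 0.065 20 [ 0.4594 -0.3287  0.0742] [ 0.4595 -0.3331  0.0719] [0.018 0.016 0.012]
top B 0.078 74 [ 0.4584 -0.3357  0.0811] [ 0.4592 -0.3355  0.0813] [0.018 0.018 0.006]
top G 0.03 9 [ 0.5156 -0.2179  0.0379] [ 0.5171 -0.2195  0.0361] [0.014 0.007 0.012]
top G 0.045 7 [ 0.511  -0.2217  0.0492] [ 0.5177 -0.2219  0.0492] [0.019 0.01  0.008]
top G 
[... 786 characters left out ...]
e B 0.045 590 [ 0.4598 -0.3485  0.0504] [ 0.4588 -0.3384  0.05  ] [0.059 0.058 0.01 ]
side B 0.065 70 [ 0.46   -0.3451  0.0718] [ 0.4592 -0.342   0.0714] [0.02  0.011 0.013]
side B 0.078 94 [ 0.4596 -0.3376  0.0803] [ 0.4588 -0.3377  0.0803] [0.018 0.02  0.004]
side G 0.03 77 [ 0.5207 -0.2439  0.0368] [ 0.5203 -0.2405  0.0375] [0.025 0.012 0.015]
side G 0.045 56 [ 0.52   -0.2436  0.0493] [ 0.5203 -0.2417  0.0501] [0.024 0.012 0.01 ]
side G 0.065 45 [ 0.5211 -0.2391  0.0717] [ 0.5216 -0.2376  0.0715] [0.019 0.009 0.013]
side G 0.078 126 [ 0.5196 -0.2394  0.0938] [ 0.5216 -0.2378  0.0941] [0.018 0.01  0.031]
side G 0.11 15 [ 0.5212 -0.24    0.1118] [ 0.5206 -0.2386  0.1129] [0.016 0.007 0.005]
```

View pics/crop1.png

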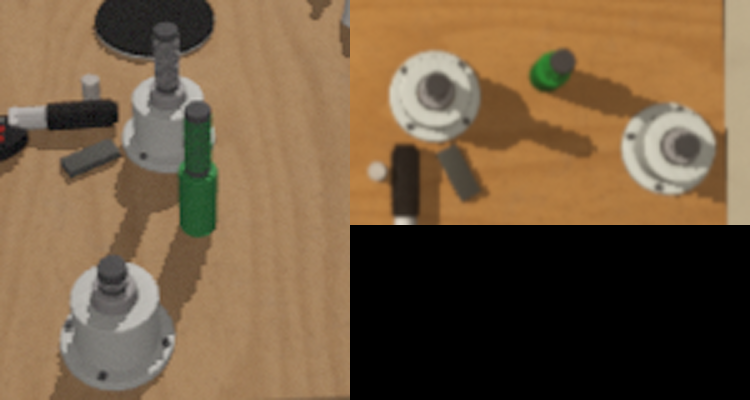

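The crop confirms it: the grey long-handled gauge is in the left sleeve (crop (165,60)), the green one stands free, and the short gauge is in the near sleeve. The target is about (0.503, -0.134) and the pad (0.496, 0.040). Tool shift to above the gauge is x +42.0 cm, y -31.7 cm.

```bash
python3 -m pendant '[{"jaw":0.6,"linear":[1.5,-1.13,0],"twist":0},{"jaw":0.6,"linear":[2.7,-2.04,0],"twist":0},{"jaw":0.6,"linear":[2.7,-2.04,0],"twist":0},{"jaw":0.6,"linear":[2.7,-2.04,0],"twist":0},{"jaw":0.6,"linear":[2.7,-2.04,0],"twist":0},{"jaw":0.6,"linear":[2.7,-2.04,0],"twist":0},{"jaw":0.6,"linear":[2.7,-2.04,0],"twist":0},{"jaw":0.6,"linear":[2.7,-2.04,0],"twist":0},{"jaw":0.6,"linear":[2.7,-2.04,0],"twist":0},{"jaw":0.6,"linear":[2.7,-2.04,0],"twist":0},{"jaw":0.6,"linear":[2.7,-2.04,0],"twist":0},{"jaw":0.6,"linear":[2.7,-2.04,0],"twist":0}]'
python3 -m pendant '[{"jaw":0.6,"linear":[2.7,-2.04,0],"twist":0},{"jaw":0.6,"linear":[2.7,-2.04,0],"twist":0},{"jaw":0.6,"linear":[2.7,-2.04,0],"twist":0},{"jaw":0.6,"linear":[2.7,-2.04,0],"twist":0},{"jaw":0.6,"linear":[0,0,0],"twist":0},{"jaw":0.6,"linear":[0,0,0],"twist":0}]'
cat >> h.py <<'E'
def need(gx,gy):
    from rig import robot
    from scipy.spatial.transform import Rotation as R
    o=robot.get_obs(); p=np.array(o['position']); r=R.from_quat(o['tool_rot'])
    print('t',o['time'],'p',p.round(4),'tilt z',r.as_matrix()[:,2].round(4),'xaxis',r.as_matrix()[:,0].round(3),'w',round(o['grip_width'],4),'grip',o['grip_force'],'F',np.round(o['ft_force'],1))
    print('shift tool xy cm',(r.inv().apply([gx-p[0],gy-p[1],0])*100).round(2))
E
python3 - <<'E'
from h import *
from rig import cams
need(.503,-.134)
for n in('side','top'):
    c=cams.camera(n); cv2.imwrite(f'pics/{n}1.png',c['color']); np.savez(f'{n}1.npz',**c)
a=cv2.imread('pics/side1.png')[100:300,150:350];cv2.imwrite('pics/s1c.png',cv2.resize(a,None,fx=3,fy=3,interpolation=2))
E
```

```text
time: 1.1
position: [0.4323, -0.248, 0.2393]
tool_rot: [0.983, 0.184, -0.0, -0.0]
ft_force: [-0.6, -0.7, 0.9]
grip_width: 0.0519
grip_force: 0.0
time: 1.6
position: [0.5033, -0.1329, 0.2392]
tool_rot: [0.982, 0.186, -0.0, -0.0]
ft_force: [-0.3, 0.1, 1.2]
grip_width: 0.0523
grip_force: 0.0
t 1.6 p [ 0.5033 -0.1329  0.2392] tilt z [-9.e-04  1.e-04 -1.e+00] xaxis [ 0.931  0.366 -0.001] w 0.0523 grip 0.0 F [-0.3  0.1  1.2]
shift tool xy cm [-0.06  0.09  0.  ]
```

View pics/s1c.png

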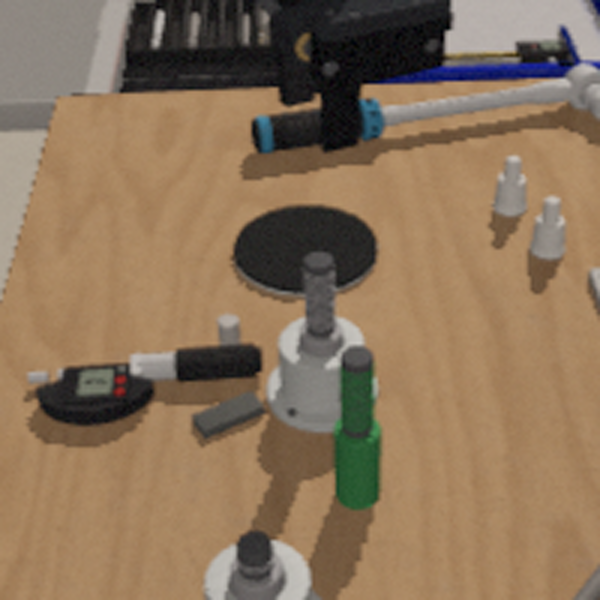

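The open fingers straddle the handle's line (crop x≈320, handle at (319,265)), so I'm going down.

```bash
python3 -m pendant '[{"jaw":0.6,"linear":[-0.06,0.09,1.3],"twist":0},{"jaw":0.6,"linear":[0,0,2],"twist":0},{"jaw":0.6,"linear":[0,0,2],"twist":0},{"jaw":0.6,"linear":[0,0,2],"twist":0},{"jaw":0.6,"linear":[0,0,2],"twist":0},{"jaw":0.6,"linear":[0,0,2],"twist":0},{"jaw":0.6,"linear":[0,0,1.5],"twist":0},{"jaw":0.6,"linear":[0,0,1.2],"twist":0},{"jaw":0.6,"linear":[0,0,0.6],"twist":0},{"jaw":0.6,"linear":[0,0,0],"twist":0},{"jaw":0.6,"linear":[0,0,0],"twist":0}]'
python3 - <<'E'
from h import *
from rig import cams
need(.503,-.134)
o=[]
for n,(v,u) in(('side',(150,200)),('top',(150,215))):
    c=cams.camera(n); np.savez(f'{n}2.npz',**c)
    o.append(cv2.resize(c['color'][v:v+100,u:u+100],None,fx=4,fy=4,interpolation=2))
cv2.imwrite('pics/c2.png',np.hstack(o))
E
```

```text
time: 2.62
position: [0.5025, -0.1366, 0.0936]
tool_rot: [0.983, 0.184, -0.0, -0.0]
ft_force: [0.8, 1.2, 0.7]
grip_width: 0.0522
grip_force: 0.0
t 2.6167 p [ 0.5025 -0.1366  0.0936] tilt z [-3.e-04  0.e+00 -1.e+00] xaxis [ 0.933  0.361 -0.   ] w 0.0522 grip 0.0 F [0.8 1.2 0.7]
shift tool xy cm [ 0.14 -0.22 -0.  ]
```

View pics/c2.png

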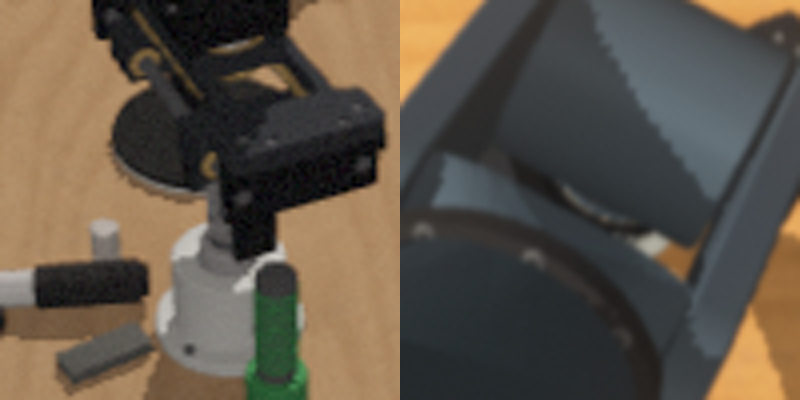

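The near finger sits in front of the handle and nothing is touched. I'll correct 1.4 and -2.2 mm, then close gently.

```bash
python3 -m pendant '[{"jaw":0.6,"linear":[0.14,-0.22,0],"twist":0},{"jaw":0.6,"linear":[0,0,0],"twist":0},{"jaw":0.6,"linear":[0,0,0],"twist":0}]'
python3 -m pendant '[{"jaw":0.3,"linear":[0,0,0],"twist":0},{"jaw":0.3,"linear":[0,0,0],"twist":0},{"jaw":0.3,"linear":[0,0,0],"twist":0},{"jaw":0.15,"linear":[0,0,0],"twist":0},{"jaw":0.15,"linear":[0,0,0],"twist":0},{"jaw":0.15,"linear":[0,0,0],"twist":0},{"jaw":0.15,"linear":[0,0,0],"twist":0},{"jaw":0.15,"linear":[0,0,0],"twist":0}]' 6
python3 -c "
from h import *
need(.503,-.134)"
```

```text
time: 2.97
position: [0.5035, -0.133, 0.0941]
tool_rot: [0.983, 0.185, 0.0, 0.0]
ft_force: [-0.0, 0.0, -0.5]
grip_width: 0.0519
grip_force: 0.0
time: 3.63
position: [0.5033, -0.1332, 0.0935]
tool_rot: [0.983, 0.184, 0.0, 0.0]
ft_force: [0.7, 0.0, -1.1]
grip_width: 0.0193
grip_force: 6.0
t 3.6333 p [ 0.5033 -0.1332  0.0935] tilt z [ 1.e-04 -2.e-04 -1.e+00] xaxis [0.932 0.362 0.   ] w 0.0193 grip 5.998557221610099 F [ 0.7  0.  -1.1]
shift tool xy cm [-0.06  0.06  0.  ]
```

It's gripped with hardly any side force. I'll firm up the grip and lift slowly at first.

```bash
python3 -m pendant '[{"jaw":0.1,"linear":[0,0,0],"twist":0},{"jaw":0.1,"linear":[0,0,0],"twist":0},{"jaw":0.1,"linear":[0,0,0],"twist":0},{"jaw":0.1,"linear":[0,0,-0.2],"twist":0},{"jaw":0.1,"linear":[0,0,-0.3],"twist":0},{"jaw":0.1,"linear":[0,0,-0.3],"twist":0},{"jaw":0.1,"linear":[0,0,-0.2],"twist":0},{"jaw":0.1,"linear":[0,0,0],"twist":0}]' 30
python3 - <<'E'
from h import *
from rig import cams
need(.5033,-.1332)
o=[]
c=cams.camera('side')
cv2.imwrite('pics/c3.png',cv2.resize(c['color'][150:250,200:300],None,fx=4,fy=4,interpolation=2))
E
```

```text
time: 4.3
position: [0.5032, -0.1329, 0.1039]
tool_rot: [0.983, 0.184, 0.0, -0.0]
ft_force: [-0.4, -0.3, -3.2]
grip_width: 0.0191
grip_force: 30.0
t 4.3 p [ 0.5032 -0.1329  0.1039] tilt z [ 2.e-04  1.e-04 -1.e+00] xaxis [0.932 0.362 0.   ] w 0.0191 grip 29.997729775495827 F [-0.4 -0.3 -3.2]
shift tool xy cm [-0.    0.03  0.  ]
```

View pics/c3.png

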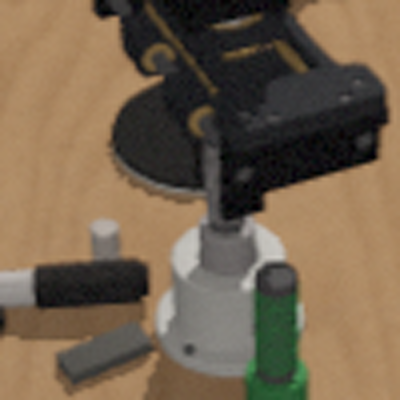

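The force (-3.2 N) is the gauge's own weight and the sleeve (crop (230,290)) hasn't moved, so I'll keep lifting straight up.

```bash
python3 -m pendant '[{"jaw":0.1,"linear":[0,0,-0.4],"twist":0},{"jaw":0.1,"linear":[0,0,-0.7],"twist":0},{"jaw":0.1,"linear":[0,0,-0.7],"twist":0},{"jaw":0.1,"linear":[0,0,-0.7],"twist":0},{"jaw":0.1,"linear":[0,0,-0.7],"twist":0},{"jaw":0.1,"linear":[0,0,-0.7],"twist":0},{"jaw":0.1,"linear":[0,0,-0.7],"twist":0},{"jaw":0.1,"linear":[0,0,-0.7],"twist":0},{"jaw":0.1,"linear":[0,0,-0.7],"twist":0},{"jaw":0.1,"linear":[0,0,-0.7],"twist":0},{"jaw":0.1,"linear":[0,0,-0.4],"twist":0},{"jaw":0.1,"linear":[0,0,0],"twist":0}]'
python3 - <<'E'
from h import *
from rig import cams
need(.4957,.0402)
c=cams.camera('side')
cv2.imwrite('pics/c4.png',cv2.resize(c['color'][110:260,180:330],None,fx=3,fy=3,interpolation=2))
E
```

```text
time: 5.35
position: [0.5039, -0.1333, 0.1757]
tool_rot: [0.983, 0.184, 0.001, 0.001]
ft_force: [1.4, -0.3, -4.6]
grip_width: 0.0193
grip_force: 30.0
t 5.35 p [ 0.5039 -0.1333  0.1757] tilt z [ 0.002 -0.001 -1.   ] xaxis [0.932 0.362 0.001] w 0.0193 grip 29.997999505139887 F [ 1.4 -0.3 -4.6]
shift tool xy cm [  5.53 -16.47  -0.02]
```

View pics/c4.png

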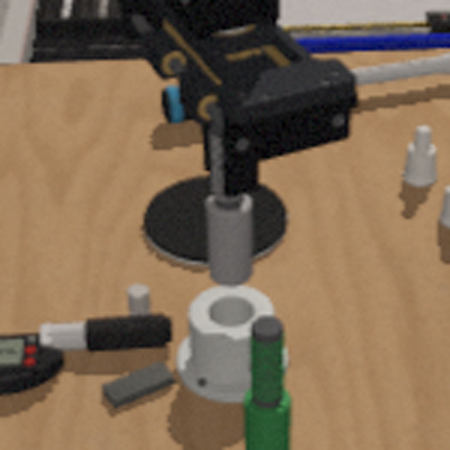

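The gauge is clear of the sleeve (foot at crop (230,280), bore open at (233,312)) and upright. Now I'll carry it over the pad.

```bash
python3 -m pendant '[{"jaw":0.1,"linear":[0.23,-0.7,0],"twist":0},{"jaw":0.1,"linear":[0.5,-1.5,0],"twist":0},{"jaw":0.1,"linear":[0.5,-1.5,0],"twist":0},{"jaw":0.1,"linear":[0.6,-1.8,0],"twist":0},{"jaw":0.1,"linear":[0.6,-1.8,0],"twist":0},{"jaw":0.1,"linear":[0.6,-1.8,0],"twist":0},{"jaw":0.1,"linear":[0.6,-1.8,0],"twist":0},{"jaw":0.1,"linear":[0.6,-1.8,0],"twist":0},{"jaw":0.1,"linear":[0.6,-1.8,0],"twist":0},{"jaw":0.1,"linear":[0.5,-1.4,0],"twist":0},{"jaw":0.1,"linear":[0.2,-0.6,0],"twist":0},{"jaw":0.1,"linear":[0,0,0],"twist":0}]'
python3 -m pendant '[{"jaw":0.1,"linear":[0,0,0.5],"twist":0},{"jaw":0.1,"linear":[0,0,1],"twist":0},{"jaw":0.1,"linear":[0,0,1],"twist":0},{"jaw":0.1,"linear":[0,0,1],"twist":0},{"jaw":0.1,"linear":[0,0,1],"twist":0},{"jaw":0.1,"linear":[0,0,0.8],"twist":0},{"jaw":0.1,"linear":[0,0,0.5],"twist":0},{"jaw":0.1,"linear":[0,0,0.2],"twist":0},{"jaw":0.1,"linear":[0,0,0],"twist":0},{"jaw":0.1,"linear":[0,0,0],"twist":0}]'
python3 - <<'E'
from h import *
from rig import cams
need(.4957,.0402)
c=cams.camera('side')
cv2.imwrite('pics/c5.png',cv2.resize(c['color'][90:240,180:330],None,fx=3,fy=3,interpolation=2))
E
```

```text
time: 6.4
position: [0.4941, 0.0423, 0.1741]
tool_rot: [0.983, 0.186, -0.001, -0.0]
ft_force: [-0.2, -0.7, -4.5]
grip_width: 0.0196
grip_force: 30.0
time: 7.23
position: [0.4953, 0.0405, 0.1147]
tool_rot: [0.983, 0.184, 0.0, 0.0]
ft_force: [0.6, 0.1, -4.8]
grip_width: 0.0191
grip_force: 30.0
t 7.2333 p [0.4953 0.0405 0.1147] tilt z [ 5.e-04 -1.e-04 -1.e+00] xaxis [0.932 0.362 0.   ] w 0.0191 grip 29.997975518926978 F [ 0.6  0.1 -4.8]
shift tool xy cm [0.03 0.04 0.  ]
```

View pics/c5.png

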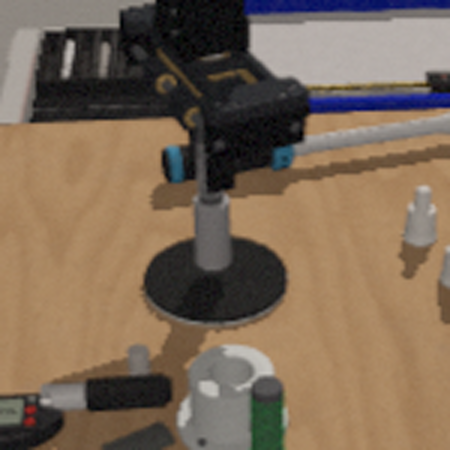

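The gauge is upright over the pad's centre (crop (213,262)) with about 13 mm to go. I'll lower it gently.

```bash
python3 -m pendant '[{"jaw":0.1,"linear":[0,0,0.3],"twist":0},{"jaw":0.1,"linear":[0,0,0.3],"twist":0},{"jaw":0.1,"linear":[0,0,0.3],"twist":0},{"jaw":0.1,"linear":[0,0,0.2],"twist":0},{"jaw":0.1,"linear":[0,0,0.1],"twist":0},{"jaw":0.1,"linear":[0,0,0],"twist":0},{"jaw":0.1,"linear":[0,0,0],"twist":0}]'
python3 -m pendant '[{"jaw":0.1,"linear":[0,0,0.1],"twist":0},{"jaw":0.1,"linear":[0,0,0],"twist":0},{"jaw":0.1,"linear":[0,0,0],"twist":0}]'
```

```text
time: 7.87
position: [0.495, 0.0408, 0.1024]
tool_rot: [0.983, 0.184, -0.0, -0.0]
ft_force: [-0.3, -0.0, -4.3]
grip_width: 0.0192
grip_force: 30.0
time: 8.12
position: [0.495, 0.0408, 0.1016]
tool_rot: [0.983, 0.184, 0.0, 0.0]
ft_force: [-0.0, -0.3, -3.6]
grip_width: 0.0191
grip_force: 30.0
```

```bash
python3 -m pendant '[{"jaw":0.1,"linear":[0,0,0.05],"twist":0},{"jaw":0.1,"linear":[0,0,0],"twist":0},{"jaw":0.1,"linear":[0,0,0],"twist":0}]'; python3 -m pendant '[{"jaw":0.1,"linear":[0,0,0.05],"twist":0},{"jaw":0.1,"linear":[0,0,0],"twist":0},{"jaw":0.1,"linear":[0,0,0],"twist":0}]'
```

```text
time: 8.37
position: [0.4951, 0.0408, 0.1015]
tool_rot: [0.983, 0.184, 0.0, 0.0]
ft_force: [-0.5, 0.9, 1.8]
grip_width: 0.0193
grip_force: 30.0
time: 8.62
position: [0.4952, 0.0408, 0.1015]
tool_rot: [0.983, 0.184, 0.0, 0.0]
ft_force: [-1.7, 0.3, 7.4]
grip_width: 0.0193
grip_force: 30.0
```

The foot is on the pad. I'll relieve the small press, open to 45 mm and rise.

```bash
python3 -m pendant '[{"jaw":0.1,"linear":[0,0,-0.07],"twist":0},{"jaw":0.1,"linear":[0,0,0],"twist":0},{"jaw":0.25,"linear":[0,0,0],"twist":0},{"jaw":0.3,"linear":[0,0,0],"twist":0},{"jaw":0.4,"linear":[0,0,0],"twist":0},{"jaw":0.5,"linear":[0,0,0],"twist":0},{"jaw":0.6,"linear":[0,0,0],"twist":0},{"jaw":0.6,"linear":[0,0,0],"twist":0},{"jaw":0.6,"linear":[0,0,0],"twist":0},{"jaw":0.6,"linear":[0,0,0],"twist":0}]' 5
python3 -m pendant '[{"jaw":0.6,"linear":[0,0,-0.5],"twist":0},{"jaw":0.6,"linear":[0,0,-1],"twist":0},{"jaw":0.6,"linear":[0,0,-1],"twist":0},{"jaw":0.6,"linear":[0,0,-1.5],"twist":0},{"jaw":0.6,"linear":[0,0,-2],"twist":0},{"jaw":0.6,"linear":[0,0,-2],"twist":0},{"jaw":0.6,"linear":[0,0,-2],"twist":0},{"jaw":0.6,"linear":[0,0,-2],"twist":0},{"jaw":0.6,"linear":[0,0,-1],"twist":0},{"jaw":0.6,"linear":[0,0,0],"twist":0},{"jaw":0.6,"linear":[0,0,0],"twist":0}]'
python3 - <<'E'
from h import *
from rig import cams
need(.4957,.0402)
c=cams.camera('side')
cv2.imwrite('pics/c6.png',cv2.resize(c['color'][90:340,150:350],None,fx=2.4,fy=2.4,interpolation=2))
E
```

```text
time: 9.45
position: [0.495, 0.0407, 0.1012]
tool_rot: [0.983, 0.184, -0.0, 0.0]
ft_force: [-0.0, 0.5, 0.1]
grip_width: 0.0508
grip_force: 0.0
time: 10.37
position: [0.4953, 0.0407, 0.2326]
tool_rot: [0.983, 0.184, 0.001, 0.0]
ft_force: [-0.1, -0.8, -0.2]
grip_width: 0.0523
grip_force: 0.0
t 10.3667 p [0.4953 0.0407 0.2326] tilt z [ 2.7e-03 -4.0e-04 -1.0e+00] xaxis [0.932 0.362 0.002] w 0.0523 grip 0.0 F [-0.1 -0.8 -0.2]
shift tool xy cm [0.02 0.07 0.  ]
```

View pics/c6.png

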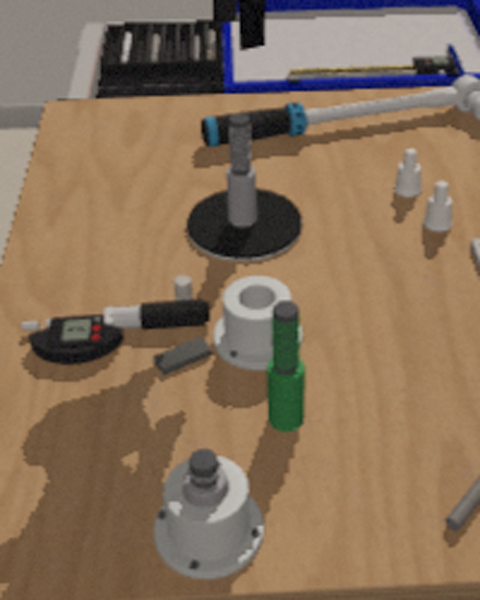

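The gauge stands upright on the pad (crop (242,215)), the sleeves and short gauge are where they were, and the gripper is clear.

```bash
python3 -c "
from rig import robot
print(robot.hand_in())"
```

```text
the job is handed in; nothing more can be done
None
```

The long-handled gauge was drawn straight up out of its sleeve and stands upright near the middle of the rubber pad; the last picture shows both sleeves and the short gauge where they were, and the job was handed in at about 10.4 s.

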